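# Dose position: hold the portafilter under the grinder

### The job

Get the portafilter ready for dosing: take the tamper out of its basket and stand it in its own round recess in the wooden tamping station, then lift the portafilter by its handle and hold it level under the grinder's chute, basket centred below the mouth with about a finger's width of air between them and the handle pointing straight out from the grinder, pushed in so that its front keeps the start button pressed. Finish while still holding it there; do not knock the cup, the sugar dish or the toothpick glass about.

Things in the scene. Friction and masses are not known exactly. Their poses are not given: they have to be found in the camera images.
- portafilter: Portafilter, loose, 0.36 kg: round flat-bottomed steel cup 68 mm across and 32 mm high, open on top (60 mm inside, inner floor 4 mm up), a small lug on each side (to 42 mm from the axis), black handle along its -x. Origin: centre of the cup's underside, z up. Starts in the station's right-hand recess, tamper in its cup. Centre of mass about 25 mm from the cup's axis toward the handle
- basket_rim (a point): centre of the portafilter's open top, level with the rim, 32 mm above its underside
- handle_grip (a point): good grip point on the handle's middle line, 115 mm from the cup's axis, 22 mm above the cup's underside. The handle is a straight rounded bar, 26 mm wide (y) and 28 mm high, from 69 to 175 mm behind the cup's axis, on a 13 mm neck; pinch it across its width from above
- tamper: Tamper, loose, 0.28 kg, 83 mm tall: flat round steel base 56 mm across and 13 mm thick, thin neck, dark wooden knob 33 mm across (straight-sided from 46 to 74 mm above the underside). Origin: centre of the underside, z up its axis. Starts upright in the portafilter's cup
- tamper_knob (a point): middle of the tamper's knob, on its axis 60 mm above its underside: grip it here from above
- station: Tamping station, fixed wooden block 112 (x) by 190 (y) by 42 mm high; two round recesses 12 mm deep in its top, centres 93 mm apart: at its -y side (robot's right) the portafilter's, 73 mm across; at its +y side the tamper's, 62 mm across. Origin: centre of the underside; front along -x, roughly toward the robot; the portafilter's handle sticks out over the front
- tamper_recess (a point): centre of the floor of the tamper's recess, 30 mm above the counter: the tamper's underside stands here when parked
- grinder: Coffee grinder, fixed. Origin: centre of its foot (220 x by 120 y, 28 mm high) on the counter; front along its -x, roughly toward the robot. Grey column 110 mm wide, front face at x = -20 mm; clear hopper, 66 mm radius, up to 413 mm high above the column. Chute housing (42 mm wide, 230 to 252 mm high) overhangs the front to x = -98 mm; below it only the foot's crumb tray, 31 mm high
- chute_mouth (a point): centre of the lower end of the grinder's funnel (26 mm diameter), 215 mm above the counter, 60 mm in front of the column's front face
- start_button (a joint): travel of the grinder's round spring button on the column's front, below the chute: 0 m out, 0.008 m fully in (along the grinder's +x); about 1 N to start, 4 N fully in. The cup's front meets it when the cup's axis is about 3 mm short of the chute's axis; with the button fully in the cup's axis is about 5 mm past it
- button_face (a point): centre of the start button's flat front (30 mm across), 180 mm above the counter, 30 mm ahead of the column when out
- cup_a: white coffee cup with a handle, 106 x 136 x 63 mm, loose, standing to the right of the grinder; leave alone. Origin: centre of its underside
- sugar_dish: small glass dish of sugar cubes, 74 x 74 x 30 mm, loose, on the counter between the station and the grinder, nearer the robot; leave alone. Origin: centre of its underside
- toothpicks: little glass of toothpicks, 42 x 42 x 66 mm, loose, on the right of the counter; leave alone. Origin: centre of its underside
Mind the look-alikes: they are no part of the job. What is shaped like the tamper but purple is not meant.

How it is judged (in metres and radians):
On the way, in this order (a step that is already met when the one before it is completed fails the run):
1. the tamper stands upright in its recess in the tamping station, let go (horizontal distance between tamper and tamper_recess below 0.008 m and z of tamper in the frame of tamper_recess below 0.004 m and angle between tamper's own z axis and vertical below 0.1 rad and contact force between the fingers and tamper below 0.1 N), for 0.2 s.
2. the portafilter is lifted clear of the tamping station, held by its handle (height (world z) of portafilter above 0.07 m and contact force between portafilter and station below 0.1 N and contact force between the fingers and portafilter above 1 N and distance between the grasp point and handle_grip below 0.08 m), for 0.2 s.
At the end, for the whole second after the job is handed in: Fingers hold the portafilter still by its handle: rim centre within 14 mm of the chute's axis and 7 to 40 mm below its mouth, level within 9 deg, handle within 15 deg of straight out, start button 3 mm or more in; tamper upright on its recess's floor within 8 mm of its centre (horizontal distance between basket_rim and chute_mouth below 0.014 m and z of basket_rim in the frame of chute_mouth between -0.04 and -0.007 m and value of joint start_button above 0.003 m and angle between portafilter's own z axis and vertical below 0.16 rad and angle between the x axis of portafilter and the x axis of grinder, either way round below 0.26 rad and x of handle_grip in the frame of grinder below -0.15 m and contact force between the fingers and portafilter above 1 N and contact force between portafilter and station below 0.1 N and linear speed of portafilter below 0.03 m/s and horizontal distance between tamper and tamper_recess below 0.008 m and z of tamper in the frame of tamper_recess below 0.004 m and angle between tamper's own z axis and vertical below 0.1 rad and distance between the grasp point and handle_grip below 0.08 m); the arm keeps its last pose, push and grip.
It fails at once if the cup is knocked more than 3 cm (distance of cup_a from where it was at the start of the episode above 0.03 m).
It fails at once if the sugar dish is knocked more than 3 cm (distance of sugar_dish from where it was at the start of the episode above 0.03 m).
It fails at once if the toothpick glass is knocked more than 3 cm (distance of toothpicks from where it was at the start of the episode above 0.03 m).
It fails at once if the toothpick glass is tipped over (angle between toothpicks's own z axis and vertical above 0.5 rad).
It also fails if it takes over 58 s, if anything falls off the work surface, if the arm or the gripper's body presses on something with over 40 N, if the wrist force passes 120 N, or if a joint passes its speed limit or range.

### The arm

A 6-joint arm with a two-finger parallel gripper is mounted at the origin on a cart in front of the work surface, level with it; the furniture and walls round the work are solid. World frame = base frame: x ahead of the robot, y to its left, z up, the work surface at z = 0. Lengths are in mm, angles in rad, forces in N, time in s.
With the tool pointing down it reaches from about 350 to 775 mm from the base axis. Payload 7.3 kg.
Tool frame: the origin (TCP) lies at the very end of the fingers, on their centre line; the grasp point (between the pads) lies 19 mm behind it; x points along the fingers, y is the direction in which the jaws open and shut, and the axes are right-handed (so a half turn about x gives the same grasp; the last joint's range is limited). The gripper opens to 92 mm and grips with 3 to 60 N. Pads are 19 mm wide; open, the fingers measure 130 mm over their backs; the gripper's body (75 mm by 190 mm) begins 47 mm behind the grasp point.
Start: joints at [-1.396, 0.342, 1.524, -0, 1.275, -0.146], TCP at [165.569, -498.229, 226.741] pointing down, gripper open.
Joint ranges: [-2.53, 2.53], [-0.77, 2.02], [0.04, 2.7], [-1, 4.14], [0.28, 2.66], [-3.11, 3.11]. Speed limits (rad/s): [2.57, 2.57, 3.14, 3.14, 3.14, 3.14].

### API

Orientations are given as [roll, pitch, yaw] about the fixed x, y, z axes, in that order (R = Rz(yaw) Ry(pitch) Rx(roll)).
In Python, from plant import bot gives the robot as it stands.
- The arm moves only by the tool step_arm, never from a script. Its argument "targets" is a list that holds one entry, the list of rows, each a list of 4 numbers: the shift along the tool's x, y, z in m, then the turn about the tool's x in degrees. A call has exactly 5 rows; each row is the pose to reach, as a shift and turn from the pose measured when the call began, along the tool's axes at that moment; what a row does not reach only later rows make up. A row lasts 1/12 s, in which the tool goes at most 41.7 mm and 7.16 degrees, less where a joint would pass 70% of its speed; a pose out of reach is approached as far as the arm can. A call with a gripper value outside its range is refused whole. "jaw" is the closure, from 0 (fully open) to 1 (shut), set as the call begins (left out, the last holds). The fingers move at their own pace and stop on an object; the grip force is fixed at half the most. Time passes only in rows, so rows that repeat a pose let the fingers close, or fill a call up. It gives the time, the measured TCP pose, the force and the opening at its end, in the units of the state.
- bot.get_obs(): the state, without advancing time (a new reading comes with each control period).
- bot.capture(name): name is "side" or "top" or "wrist"; returns a dict with "color" (420x560x3 uint8, red, green, blue), "depth" (420x560 float32, mm along the optical axis (not along the pixel's ray), 0 where there is no reading), "fov_y" (degrees; the focal length in pixels is half the picture's height over the tangent of half this angle, whatever the lens; pixels are square), "cx", "cy" (the principal point, pixels), "rvec" (rotation vector, rad) and "tvec" (3), from world to camera coordinates, as OpenCV has them. Camera axes: x right, y down, z forward; pixel columns grow to the right and rows downward; lengths in mm; the calibration is good to about 2 mm. A picture is of the moment at which its call begins.
- bot.close_job(): hands the job in, once; it reports no verdict.
The state is a dict: "time": time; "joint_positions": joint angles; "dq": joint speeds; "tau": joint torques, N m; "tool_pos": TCP position; "tcp_rot": TCP orientation; "contact_force": force on the tool from outside, world axes, zero at the start; "moment": the same for the moment, N m; "grip_width": finger opening in mm.
Only numpy, scipy, OpenCV 4.12 (cv2) and the standard library are available. Lean on these libraries where they do the work, as an engineer would, in place of code of your own. Each camera call takes 0.05 s, during which the arm holds its last target. There are 200 camera calls.

## Working session

There is one attempt and no reset: what is moved stays moved. The work goes in short steps, Python scripts to look and compute and a tool call to move; the robot and the scene stay as the last step left them, time stands still between calls to the robot, and variables do not carry over. Pictures are saved under pics/ and viewed, about 8 in all and at most 12, crops included, and the job is handed in when it is done.

Besides the shell and the picture viewer there is one more tool, called after ">>>" in YAML: its name, and indented under it one key for each argument. step_arm: Moves the arm, as the interface text tells. Its arguments: {"type":"object","properties":{"targets":{"type":"array","items":{"type":"array","items":{"type":"array","items":{"type":"number"}}}},"jaw":{"type":"number"}},"required":["targets"]}

```bash
mkdir -p pics && cat > h.py <<'E'
import numpy as np, cv2
from scipy.spatial.transform import Rotation as Rn
from plant import bot
def cap(n):
    c=bot.capture(n); c['f']=210/np.tan(np.radians(c['fov_y'])/2); c['R']=cv2.Rodrigues(np.array(c['rvec'],float))[0]; c['t']=np.array(c['tvec'],float).ravel(); return c
def cloud(c):
    v,u=np.mgrid[:420,:560]; d=c['depth'].astype(float)
    P=np.stack([(u-c['cx'])/c['f']*d,(v-c['cy'])/c['f']*d,d],-1)
    W=(P-c['t'])@c['R']; W[d<=0]=np.nan; return W
def save(c,name): cv2.imwrite('pics/'+name,c['color'][...,::-1])
def pose():
    o=bot.get_obs(); return o,np.array(o['tool_pos']),Rn.from_euler('xyz',o['tcp_rot']).as_matrix()
E
python3 - <<'E'
from h import *
o,p,R=pose(); print(o); print(R.round(3))
a=[]
for n in ['top','side']:
    c=cap(n); save(c,n+'0.png'); np.savez('/tmp/'+n,**{k:c[k] for k in ['color','depth','f','cx','cy','R','t']})
    print(n,c['f'],-c['R'].T@c['t'],c['R'][2])
E
```

```text
{'time': 0.0, 'joint_positions': array([-1.39597434e+00,  3.42720867e-01,  1.52503388e+00,  1.23241120e-05,
        1.27540110e+00, -1.45981988e-01]), 'dq': array([ 8.37023134e-04, -1.12484473e-03,  3.53559345e-05,  9.23773639e-05,
       -4.13108501e-04,  1.57958896e-03]), 'tau': array([-1.06962285e-03, -4.31236124e+01, -2.44219315e+01,  7.14340713e-02,
        5.59554377e-02, -1.36664776e-04]), 'tool_pos': array([ 165.50866581, -497.7906979 ,  226.04004821]), 'tcp_rot': array([-1.72431705,  1.56923309,  1.73807599]), 'contact_force': array([ 0.39602881, -0.43615529, -0.14543882]), 'moment': array([0.02413367, 0.0438808 , 0.06138885]), 'grip_width': 91.82407651472514}
[[-0.     0.315 -0.949]
 [ 0.002 -0.949 -0.315]
 [-1.    -0.002 -0.   ]]
top 432.0298546129667 [ 383.7362985   -18.44847409 1321.92668053] [ 0.21077718  0.01285395 -0.97744962]
side 382.2481180166153 [ 630.9330022  -728.5729938   624.13719145] [-0.01043392  0.83275003 -0.55355082]
```

View pics/top0.png

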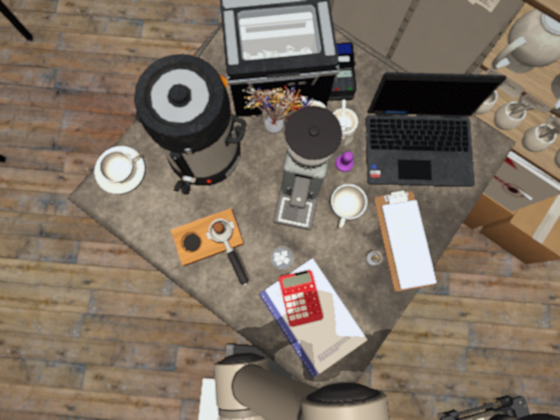

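View pics/side0.png

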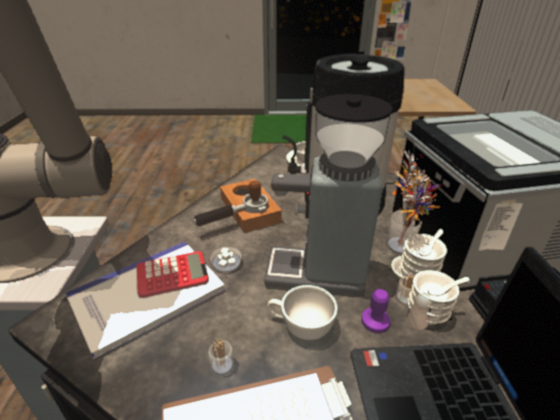

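Top view: station at about (207,237), tamper knob at (219,228), the empty recess at (192,242) and the handle end at (243,281). The grinder foot's front is at about (295,215), the sugar dish at (282,258), the cup at (348,203) and the toothpicks at (375,257). The side view shows the same layout, and the purple look-alike is well away. Next I'll fit these from depth.

```bash
cat > fit.py <<'E'
from h import *
def ld(n):
    d=dict(np.load('/tmp/'+n+'.npz')); return d,cloud(d)
E
python3 - <<'E'
from fit import *
for n in ['top','side']:
    c,W=ld(n); col=c['color'].astype(int); hsv=cv2.cvtColor(c['color'],cv2.COLOR_RGB2HSV)
    X,Y,Z=W[...,0],W[...,1],W[...,2]
    print(n,'table z',np.nanmedian(Z[np.abs(Z)<10]))
    roi=(X>250)&(X<750)&(Y>50)&(Y<420)
    wood=roi&(Z>36)&(Z<48)&(hsv[...,1]>110)&(hsv[...,0]<20)&(hsv[...,2]>70)
    P=np.c_[X[wood],Y[wood]].astype(np.float32); r=cv2.minAreaRect(P); print('station',len(P),r,np.median(Z[wood]))
    # knob
    k=roi&(Z>80)&(Z<140)&(np.hypot(X-r[0][0],Y-r[0][1])<110); print('knob',k.sum(),np.nanmean(W[k],0) if k.sum() else '',np.nanmax(Z[k]) if k.sum() else '')
    # handle: dark
    hd=roi&(Z>40)&(Z<75)&(hsv[...,2]<60)&(np.hypot(X-r[0][0],Y-r[0][1])<220)
    Q=np.c_[X[hd],Y[hd]].astype(np.float32); print('handle',len(Q),cv2.minAreaRect(Q) if len(Q)>5 else '',np.nanmedian(Z[hd]),np.nanmax(Z[hd]) if hd.sum() else '')
    # grinder parts by height
    g=(X>350)&(X<800)&(Y>-160)&(Y<120)
    for lo,hi in [(22,40),(195,225),(226,262),(262,300)]:
        m=g&(Z>lo)&(Z<hi); Q=np.c_[X[m],Y[m]].astype(np.float32)
        print('grinder',lo,hi,len(Q),cv2.minAreaRect(Q) if len(Q)>5 else '',np.percentile(Q,[1,99],axis=0).round() if len(Q)>5 else '')
    print('px tamperrecess',W[242,192] if n=='top' else '', 'cup',W[203,348] if n=='top' else '','sugar',W[258,282] if n=='top' else '','tooth',W[257,375] if n=='top' else '')
E
```

```text
top table z -0.8096824552997919
station 1437 ((599.44482421875, 212.1072540283203), (216.63491821289062, 190.25140380859375), 25.428293228149414) 41.048508079859516
knob 239 [625.0362706  199.29343275 110.8081347 ] 139.59726103410082
handle 295 ((627.5789184570312, 142.85877990722656), (397.197509765625, 129.073974609375), 37.171142578125) 62.58093922743606 74.0529814123621
grinder 22 40 2788 ((537.3546142578125, -17.68109130859375), (395.8672180175781, 270.13189697265625), 5.66480827331543) [[ 352. -157.]
 [ 704.  111.]]
grinder 195 225 75 ((702.4821166992188, -75.06098175048828), (108.22677612304688, 11.407687187194824), 84.37781524658203) [[ 693. -129.]
 [ 713.  -22.]]
grinder 226 262 687 ((707.8955688476562, 12.754425048828125), (262.283935546875, 102.53634643554688), 65.60601806640625) [[ 621. -122.]
 [ 797.  116.]]
grinder 262 300 614 ((724.3070678710938, -76.67289733886719), (111.20928955078125, 56.47071075439453), 79.76719665527344) [[ 694. -131.]
 [ 750.  -23.]]
px tamperrecess [533.26665333 233.63686596  25.58473217] cup [ 697.72971997 -231.97752787    9.57305181] sugar [50
[... 422 characters left out ...]
954620361328) 56.66050274588682 67.83852596158408
grinder 22 40 3905 ((570.0325927734375, -17.716705322265625), (449.98577880859375, 276.8138732910156), 2.231006145477295) [[ 354. -159.]
 [ 789.  112.]]
grinder 195 225 812 ((710.529541015625, -107.36419677734375), (47.613834381103516, 186.9238739013672), 55.09367370605469) [[ 633. -143.]
 [ 799.  -71.]]
grinder 226 262 1692 ((710.8588256835938, -100.83743286132812), (61.57175064086914, 196.40928649902344), 60.018409729003906) [[ 623. -143.]
 [ 798.  -54.]]
grinder 262 300 1389 ((751.7642211914062, -84.48406982421875), (106.66715240478516, 109.84199523925781), 82.7072982788086) [[ 695. -142.]
 [ 799.  -40.]]
px tamperrecess  cup  sugar  tooth
```

```bash
python3 - <<'E'
from fit import *
for n in ['top','side']:
    c,W=ld(n); hsv=cv2.cvtColor(c['color'],cv2.COLOR_RGB2HSV)
    X,Y,Z=W[...,0],W[...,1],W[...,2]; Z=Z-(-.8 if n=='top' else 2.1)
    def comp(m,lab):
        k,l,s,ce=cv2.connectedComponentsWithStats(m.astype(np.uint8))
        for i in np.argsort(-s[1:,4])[:3]+1:
            if s[i,4]<8: continue
            q=l==i; P=np.c_[X[q],Y[q]].astype(np.float32); r=cv2.minAreaRect(P)
            print(n,lab,s[i,4],'px',ce[i].round(),'rect',np.round(r[0],1),np.round(r[1],1),round(r[2],1),'mean',P.mean(0).round(1),'z',np.median(Z[q]).round(1))
    near=(X>380)&(X<640)&(Y>60)&(Y<330)
    comp(near&(Z>37)&(Z<47)&(hsv[...,1]>100),'station')
    comp(near&(Z>95)&(Z<120),'knob top')
    comp(near&(Z>48)&(Z<78)&(hsv[...,2]<70),'handle')
    comp(near&(Z>56)&(Z<72)&(hsv[...,2]>90),'rim')
    g=(X>480)&(X<760)&(Y>-150)&(Y<20)
    comp(g&(Z>20)&(Z<40),'foot'); comp(g&(Z>225)&(Z<262),'chute'); comp(g&(Z>262)&(Z<300),'column'); comp(g&(Z>380)&(Z<425),'hopper')
    comp((X<600)&(X>450)&(Y>-110)&(Y<0)&(Z>12)&(Z<45),'sugar')
    comp((X<850)&(X>550)&(Y<-140)&(Z>45)&(Z<75),'cup')
E
```

```text
top station 1403 px [204. 237.] rect [552.8 189.9] [113.  190.2] 25.4 mean [548.8 196.7] z 41.8
top knob top 107 px [218. 227.] rect [572.1 148. ] [30.7 30.5] 3.8 mean [570.8 148. ] z 114.2
top handle 227 px [237. 265.] rect [468.5  86.2] [94.8 23.7] 30.8 mean [473.   88.7] z 64.5
top rim 192 px [222. 234.] rect [563.4 136.2] [98.2 78.1] 59.0 mean [559.3 142.3] z 60.8
top rim 8 px [244. 284.] rect [421.   63.7] [4.8 9.1] 27.6 mean [421.4  63.7] z 60.9
top foot 1012 px [294. 212.] rect [668.5 -69.8] [119.4 121.5] 82.5 mean [650.2 -66.9] z 29.8
top foot 126 px [309. 266.] rect [ 496.8 -121.5] [32.2 56.7] 0.8 mean [ 492.6 -123.8] z 23.4
top foot 57 px [279. 258.] rect [509.  -32.7] [19.6 35.4] 23.3 mean [507.7 -32.4] z 29.3
top chute 613 px [300. 189.] rect [665.1 -66.9] [108.5  89.8] 80.5 mean [665.9 -69.2] z 251.1
top column 613 px [305. 168.] rect [723.4 -76.8] [110.4  55.5] 81.2 mean [713.6 -75.2] z 278.1
top hopper 1277 px [312. 144.] rect [728.8 -81.9] [ 62.2 128. ] 0.1 mean [732.1 -81.4] z 402.5
top sugar 193 px [296. 274.] rect [457.5 -81.6] [39.6 84.7] 31.4 mean [465.3 -85.8] z
[... 1363 characters left out ...]
2] 60.0 mean [ 691.  -104.6] z 247.5
side column 1046 px [328. 175.] rect [713.4 -93. ] [ 60.4 120.3] 25.9 mean [ 725.6 -114. ] z 279.2
side hopper 1236 px [336. 112.] rect [729.1 -84.1] [ 61.7 128.7] 0.0 mean [ 732.1 -105.9] z 402.2
side sugar 386 px [225. 257.] rect [510.  -39.2] [71.7 74.2] 8.6 mean [510.3 -39.6] z 17.9
side sugar 218 px [203. 266.] rect [458.2 -83.5] [40.1 83. ] 32.4 mean [466.1 -87. ] z 36.7
side cup 972 px [306. 307.] rect [ 689.4 -222.5] [106.  114.8] 37.5 mean [ 688.2 -225.5] z 57.4
side cup 203 px [378. 305.] rect [ 825.8 -222.4] [17.6 32.6] 71.1 mean [ 824.6 -225.7] z 62.0
side cup 148 px [358. 274.] rect [ 799.9 -142.7] [ 5.3 34.1] 89.8 mean [ 801.2 -141.7] z 60.6
```

```bash
python3 - <<'E'
from fit import *
from scipy.optimize import least_squares
c,W=ld('top'); X,Y,Z=W[...,0],W[...,1],W[...,2]+.8
for yaw in (-7,-8,-9):
    a=np.radians(yaw); ex=np.array([np.cos(a),np.sin(a)]); ey=np.array([-ex[1],ex[0]])
    u=X*ex[0]+Y*ex[1]; v=X*ey[0]+Y*ey[1]
    g=(X>560)&(X<800)&(Y>-170)&(Y<30)
    for lab,m in [('foot',g&(Z>20)&(Z<36)),('chute',g&(Z>243)&(Z<258)&(u<690)),('col',g&(Z>262)&(Z<300))]:
        p=lambda q,l,h:(np.percentile(q[m],l).round(1),np.percentile(q[m],h).round(1))
        print(yaw,lab,m.sum(),'u',p(u,1,99),'v',p(v,1,99),'mid',(np.array(p(v,1,99)).mean()).round(1),'std edge')
    # axis slope of chute: row-wise mid in v per u bin
    m=g&(Z>243)&(Z<258)&(u<690)
    b=[(lo,((v[m&(u>=lo)&(u<lo+8)].min()+v[m&(u>=lo)&(u<lo+8)].max())/2).round(1)) for lo in range(int(u[m].min())+3,680,8) if (m&(u>=lo)&(u<lo+8)).sum()>4]
    print(b)
m=(X>480)&(X<760)&(Y>-20)&(Y<400)&(Z>140)
print('tall left: minx',X[m].min(),'pts',[(X[q].min().round(),y) for y in range(0,400,40) if (q:=m&(Y>=y)&(Y<y+40)).any()])
E
```

```text
-7 foot 989 u (np.float64(612.3), np.float64(718.9)) v (np.float64(-46.6), np.float64(70.9)) mid 12.2 std edge
-7 chute 413 u (np.float64(624.6), np.float64(689.0)) v (np.float64(-8.0), np.float64(32.6)) mid 12.3 std edge
-7 col 614 u (np.float64(701.0), np.float64(750.0)) v (np.float64(-42.2), np.float64(65.7)) mid 11.8 std edge
[(626, np.float64(12.1)), (634, np.float64(12.4)), (642, np.float64(12.2)), (650, np.float64(12.2)), (658, np.float64(12.7)), (666, np.float64(11.7)), (674, np.float64(12.3))]
-8 foot 989 u (np.float64(611.9), np.float64(717.6)) v (np.float64(-34.9), np.float64(82.9)) mid 24.0 std edge
-8 chute 415 u (np.float64(624.2), np.float64(689.1)) v (np.float64(3.4), np.float64(44.1)) mid 23.8 std edge
-8 col 614 u (np.float64(700.8), np.float64(750.4)) v (np.float64(-29.3), np.float64(78.7)) mid 24.7 std edge
[(626, np.float64(23.1)), (634, np.float64(23.6)), (642, np.float64(23.4)), (650, np.float64(23.6)), (658, np.float64(24.2)), (666, np.float64(23.4)), (674, np.float64(24.1))]
-9 foot 989 u (np.float64(611.2), np.float64(716.4)) v (np.float64(-23.1), np.float64(94.9)) mid 35.9 std edge
-9 chute 418 u (np.float64(623.7), np.float64(688.9)) v (np.float64(14.7), np.float64(55.8)) mid 35.2 std edge
-9 col 614 u (np.float64(700.2), np.float64(750.0)) v (np.float64(-16.5), np.float64(91.3)) mid 37.4 std edge
[(625, np.float64(34.1)), (633, np.float64(34.7)), (641, np.float64(34.7)), (649, np.float64(34.9)), (657, np.float64(35.8)), (665, np.float64(35.0)), (673, np.float64(35.9))]
tall left: minx 646.0551558277989 pts [(np.float64(750.0), 120), (np.float64(724.0), 160), (np.float64(710.0), 200), (np.float64(646.0), 240), (np.float64(728.0), 280), (np.float64(758.0), 320)]
```

>>> step_arm:
  targets:
    - [[0,-0.024,-0.029,0],[0,-0.048,-0.058,0],[0,-0.072,-0.088,0],[0,-0.096,-0.118,0],[0,-0.121,-0.147,0]]
  jaw: 0

```text
time: 0.52
tool_pos: [267.3, -335.0, 226.0]
tcp_rot: [-1.709, 1.569, 1.753]
contact_force: [0.9, -0.3, 0.5]
grip_width: 92.1
```

>>> step_arm:
  targets:
    - [[0,-0.024,-0.029,0],[0,-0.048,-0.058,0],[0,-0.072,-0.088,0],[0,-0.096,-0.118,0],[0,-0.121,-0.147,0]]

```text
time: 0.93
tool_pos: [369.4, -172.1, 226.2]
tcp_rot: [-1.733, 1.569, 1.728]
contact_force: [0.6, -0.5, -0.6]
grip_width: 91.8
```

>>> step_arm:
  targets:
    - [[0,-0.024,-0.029,0],[0,-0.048,-0.058,0],[0,-0.072,-0.088,0],[0,-0.096,-0.118,0],[0,-0.121,-0.147,0]]

```text
time: 1.35
tool_pos: [471.5, -9.1, 226.3]
tcp_rot: [-1.574, 1.569, 1.887]
contact_force: [0.2, -0.7, 0.7]
grip_width: 91.7
```

>>> step_arm:
  targets:
    - [[0,-0.024,-0.029,-3],[0,-0.048,-0.058,-6],[0,-0.072,-0.088,-9],[0,-0.096,-0.118,-12.4],[0,-0.117,-0.145,-12.4]]

```text
time: 1.77
tool_pos: [572.9, 149.9, 226.0]
tcp_rot: [-1.511, 1.568, 2.171]
contact_force: [0.6, -0.3, 0.0]
grip_width: 91.9
```

```bash
python3 - <<'E'
from h import *
o,p,R=pose(); print(p,R.round(3).tolist(),o['grip_width'])
c=cap('wrist'); save(c,'w1.png'); np.savez('/tmp/wrist',**{k:c[k] for k in ['color','depth','f','cx','cy','R','t']})
print(-c['R'].T@c['t'],c['R'][2],c['f'])
E
```

```text
[572.87550746 149.89617253 226.01812853] [[-0.001, 0.514, -0.858], [0.002, -0.858, -0.514], [-1.0, -0.002, 0.0]] 91.8916141545075
[639.28049501 190.14524927 384.29551808] [-0.24938792 -0.14626308 -0.95729451] 320.4201835624679
```

View pics/w1.png

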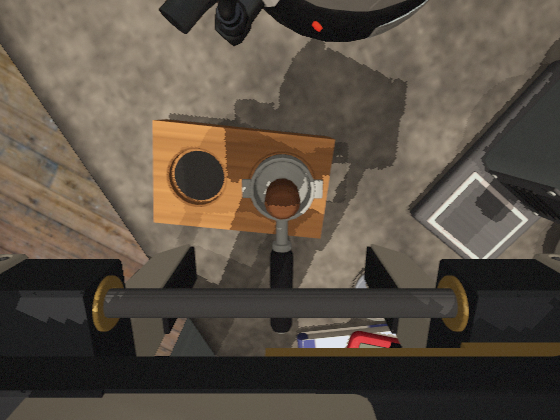

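The wrist view shows the empty recess at (199,176), the knob at (282,195), the cup rim centred near (282,187), and the handle running down to (281,330). I'll fit these precisely.

```bash
python3 - <<'E'
from fit import *
c,W=ld('wrist'); X,Y,Z=W[...,0],W[...,1],W[...,2]; hsv=cv2.cvtColor(c['color'],cv2.COLOR_RGB2HSV)
print('table',np.nanmedian(Z[np.abs(Z)<8]))
vv,uu=np.mgrid[:420,:560]
def circ(m,l):
    P=np.c_[X[m],Y[m]].astype(np.float32); r=cv2.minEnclosingCircle(P); rr=cv2.minAreaRect(P); print(l,m.sum(),np.round(r[0],1),round(r[1],1),'rect',np.round(rr[0],1),np.round(rr[1],1),round(rr[2],1),'z',np.median(Z[m]).round(1))
box=lambda a,b,d,e:(uu>a)&(uu<b)&(vv>d)&(vv<e)
circ(box(140,345,105,245)&(Z>38)&(Z<46)&(hsv[...,1]>100),'station')
circ(box(165,230,145,207)&(Z>26)&(Z<34),'recess floor')
circ(box(255,310,170,225)&(Z>105)&(Z<122),'knob')
circ(box(240,330,150,225)&(Z>58.5)&(Z<66)&(hsv[...,1]<60),'rim')
m=box(265,300,246,340)&(Z>52)&(Z<78)&(hsv[...,2]<90); circ(m,'handle')
P=np.c_[X[m],Y[m]];Q=P[::1]; w,V=np.linalg.eigh(np.cov(Q.T)); print('hdir',np.degrees(np.arctan2(V[1,1],V[0,1])),Q.mean(0))
# where recess floor/rim by edge: wood hole boundary at top level
k=box(140,230,130,220)&(Z>38)&(hsv[...,1]>100)
E
```

```text
table 0.310419535681963
station 11224 [554.  190.3] 109.5 rect [553.8 190. ] [112.5 190.7] 25.0 z 42.3
recess floor 2311 [532.9 233.7] 30.8 rect [532.4 233.8] [60.1 60. ] 16.0 z 30.9
knob 1005 [573.8 149.4] 16.3 rect [573.9 149.3] [32.1 31.4] 30.9 z 115.7
rim 730 [572.8 148.9] 40.0 rect [573.9 149.5] [67.  66.6] 69.0 z 62.0
handle 1109 [468.3  89.7] 55.1 rect [469.5  87.2] [109.7  25.1] 30.7 z 65.0
hdir -149.39138045835537 [481.02145713  94.26496669]
```

>>> step_arm:
  targets:
    - [[0.035,0.001,0,0],[0.07,0.001,0,0],[0.105,0.001,0,0],[0.135,0.001,0,0],[0.149,0.001,0,0]]

```text
time: 2.23
tool_pos: [573.0, 153.8, 71.6]
tcp_rot: [-1.065, 1.563, 2.617]
contact_force: [-0.2, -0.5, -0.5]
grip_width: 91.5
```

>>> step_arm:
  targets:
    - [[0,0,0,0],[0,0,0,0],[0,0,0,0],[0,0,0,0],[0,0,0,0]]
  jaw: 1

```text
time: 2.65
tool_pos: [574.0, 154.0, 73.2]
tcp_rot: [-1.38, 1.565, 2.302]
contact_force: [0.4, -0.4, -0.2]
grip_width: 62.8
```

>>> step_arm:
  targets:
    - [[0,0,0,0],[0,0,0,0],[0,0,0,0],[0,0,0,0],[0,0,0,0]]

```text
time: 3.07
tool_pos: [574.5, 153.6, 73.6]
tcp_rot: [-1.507, 1.566, 2.175]
contact_force: [-0.2, -0.7, -0.1]
grip_width: 32.1
```

```bash
python3 - <<'E'
from h import *
o,p,R=pose(); print(p,R.round(3).tolist(),o['contact_force'],o['moment'],o['grip_width'])
c=cap('wrist'); save(c,'w2.png'); np.savez('/tmp/wrist',**{k:c[k] for k in ['color','depth','f','cx','cy','R','t']})
c=cap('top');np.savez('/tmp/top1',**{k:c[k] for k in ['color','depth','f','cx','cy','R','t']})
E
```

```text
[574.4537487  153.63240261  73.61183301] [[-0.003, 0.514, -0.858], [0.004, -0.858, -0.514], [-1.0, -0.005, 0.0]] [-0.24317624 -0.70368153 -0.10641031] [-0.17073739 -0.09591017 -0.00191481] 32.09442013490731
```

View pics/w2.png

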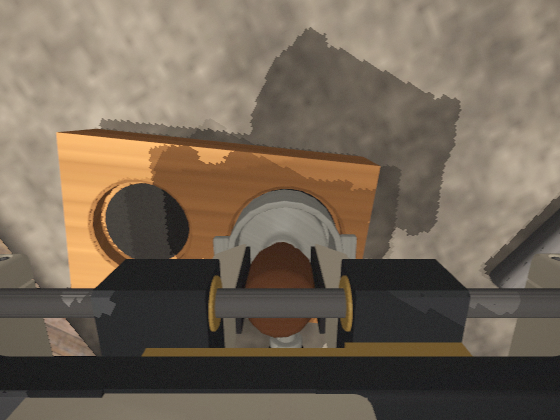

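The knob is gripped between the pads at (280,290), and the recess is visible at (140,225). I'll measure the knob's offset relative to the tool.

```bash
python3 - <<'E'
from fit import *
c,W=ld('wrist'); X,Y,Z=W[...,0],W[...,1],W[...,2]; hsv=cv2.cvtColor(c['color'],cv2.COLOR_RGB2HSV)
vv,uu=np.mgrid[:420,:560]
box=lambda a,b,d,e:(uu>a)&(uu<b)&(vv>d)&(vv<e)
print('table',np.nanmedian(Z[(np.abs(Z)<8)]))
def circ(m,l):
    P=np.c_[X[m],Y[m]].astype(np.float32); r=cv2.minEnclosingCircle(P); print(l,m.sum(),np.round(r[0],1),round(r[1],1),'z',np.median(Z[m]).round(1))
circ(box(100,195,170,275)&(Z>24)&(Z<36),'recess floor')
circ(box(250,312,240,335)&(Z>102)&(Z<122)&(hsv[...,1]>80),'knob')
m=box(230,345,190,255)&(Z>57)&(Z<66)&(hsv[...,1]<60)
P=np.c_[X[m],Y[m]]; 
from scipy.optimize import least_squares
s=least_squares(lambda q:np.maximum(np.abs(np.hypot(P[:,0]-q[0],P[:,1]-q[1])-32)-2,0),[574,150]); print('rim fit',len(P),s.x,s.cost)
p=np.array([574.45,153.63]);Ry=np.array([.514,-.858]);Rz=np.array([-.858,-.514])
for t in ([573.8,149.3],[532.9,233.7],[534.1,232.1]): d=np.array(t)-p; print(t,d@Ry,d@Rz)
E
```

```text
table 0.3064951909683164
recess floor 5815 [532.8 233.8] 31.1 z 30.9
knob 2049 [573.1 153.5] 15.6 z 113.2
rim fit 1441 [568.86509695 147.66959634] 26181.293414357344
[573.8, 149.3] 3.3810399999999396 2.78332000000007
[532.9, 233.7] -90.05676000000003 -5.506079999999939
[534.1, 232.1] -88.06716000000002 -5.713279999999979
```

>>> step_arm:
  targets:
    - [[-0.005,0,0,0],[-0.015,0,0,0],[-0.03,0,0,0],[-0.042,0,0,0],[-0.045,0,0,0]]

```text
time: 3.58
tool_pos: [575.4, 153.9, 121.0]
tcp_rot: [-2.119, 1.566, 1.563]
contact_force: [0.6, 0.8, -3.2]
grip_width: 32.5
```

>>> step_arm:
  targets:
    - [[0,-0.015,-0.001,0],[0,-0.04,-0.003,0],[0,-0.07,-0.005,0],[0,-0.087,-0.007,0],[0,-0.089,-0.007,0]]

```text
time: 4.0
tool_pos: [533.0, 237.2, 120.9]
tcp_rot: [-1.719, 1.565, 1.966]
contact_force: [0.3, -0.2, -2.8]
grip_width: 32.3
```

```bash
python3 - <<'E'
from h import *
o,p,R=pose(); print(p,R.round(3).tolist(),o['contact_force'],o['moment'],o['grip_width'])
for n in ['wrist','top','side']:
    c=cap(n); np.savez('/tmp/'+n,**{k:c[k] for k in ['color','depth','f','cx','cy','R','t']}); save(c,n+'3.png')
a=cv2.imread('pics/wrist3.png');b=cv2.imread('pics/side3.png')[130:260,170:330]; b=cv2.resize(b,(240,195)); a=np.pad(a,((0,0),(0,240),(0,0))); a[:195,560:]=b; cv2.imwrite('pics/m3.png',a)
E
```

```text
[532.95312235 237.20783293 120.93493125] [[-0.002, 0.517, -0.856], [0.006, -0.856, -0.517], [-1.0, -0.006, -0.001]] [ 0.30274545 -0.19787357 -2.76271229] [-0.00402649  0.00102821 -0.03694216] 32.30731005402929
```

View pics/m3.png

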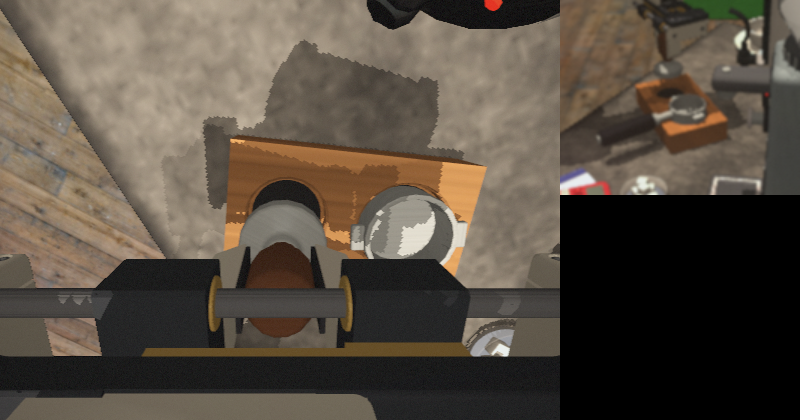

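Tamper is lifted clear over the recess, and the basket is empty at (405,228). I'll check the base's centre against the recess.

```bash
python3 - <<'E'
from fit import *
from scipy.optimize import least_squares
vv,uu=np.mgrid[:420,:560]
box=lambda a,b,d,e:(uu>a)&(uu<b)&(vv>d)&(vv<e)
def fit(n,m,Rr,x0):
    c,W=ld(n); X,Y,Z=W[...,0],W[...,1],W[...,2]; q=m(X,Y,Z); P=np.c_[X[q],Y[q]]
    r=cv2.minEnclosingCircle(P.astype(np.float32))
    # boundary points: outer fit with known radius, penalise points outside
    H=cv2.convexHull(P.astype(np.float32))[:,0]
    s=least_squares(lambda k:np.hypot(H[:,0]-k[0],H[:,1]-k[1])-Rr,x0,loss='soft_l1',f_scale=.5)
    print(n,len(P),'circ',np.round(r[0],1),round(r[1],1),'hullfit',s.x.round(1),'z',np.median(Z[q]).round(1),np.percentile(Z[q],[1,99]).round(1))
B=box(235,330,190,262)
fit('wrist',lambda X,Y,Z:B&(Z>76)&(Z<98),28,[533,233])
fit('wrist',lambda X,Y,Z:box(250,312,240,340)&(Z>150)&(Z<168),16.5,[533,233])
for n in ['side','top']:
    fit(n,lambda X,Y,Z:(np.hypot(X-533,Y-234)<45)&(Z>76)&(Z<97),28,[533,233])
c,W=ld('wrist');X,Y,Z=W[...,0],W[...,1],W[...,2];hsv=cv2.cvtColor(c['color'],cv2.COLOR_RGB2HSV)
m=box(220,490,130,280)&(Z>39)&(Z<45)&(hsv[...,1]>90); P=np.c_[X[m],Y[m]]
# station top edge line, far (+x) edge
yaw=np.radians(25.2);e=np.array([np.cos(yaw),np.sin(yaw)]);f=np.array([-e[1],e[0]]);print('far edge u',np.percentile(P@e,[99,99.8]),'v',np.percentile(P@f,[.3,99.7]))
# recess hole rim: floor points
fl=box(240,330,170,230)&(Z>24)&(Z<35);print('floor',fl.sum(),cv2.minAreaRect(np.c_[X[fl],Y[fl]].astype(np.float32)))
# basket rim
q=box(350,460,175,275)&(Z>58)&(Z<66); fit('wrist',lambda X,Y,Z:box(362,456,175,275)&(Z>58)&(Z<66),34,[573,150])
E
```

```text
wrist 1773 circ [533.6 236.8] 27.5 hullfit [530.8 235.1] z 96.1 [84.8 97.9]
wrist 2068 circ [531.  236.9] 16.0 hullfit [530.3 236.7] z 161.0 [150.5 165.7]
side 71 circ [532.8 230.4] 29.0 hullfit [531.2 231.1] z 91.7 [85.7 96.8]
top 34 circ [517.8 215.9] 14.9 hullfit [531.5 233.8] z 93.6 [84.4 96.9]
far edge u [637.92734979 638.20986653] v [-158.73820849   30.68162258]
floor 1529 ((544.518310546875, 238.20587158203125), (33.32706832885742, 62.07525634765625), 23.89345359802246)
wrist 1266 circ [571.8 151.3] 34.5 hullfit [572.1 151.5] z 62.1 [58.1 63.8]
```

>>> step_arm:
  targets:
    - [[0.01,0.0035,0,0],[0.02,0.0035,0,0],[0.025,0.0035,0,0],[0.025,0.0035,0,0],[0.025,0.0035,0,0]]

```text
time: 4.57
tool_pos: [536.8, 230.5, 95.2]
tcp_rot: [-1.584, 1.566, 2.098]
contact_force: [0.6, -0.1, -1.3]
grip_width: 32.3
```

>>> step_arm:
  targets:
    - [[0,0,0,0],[0,0,0,0],[0,0,0,0],[0,0,0,0],[0,0,0,0]]

```text
time: 4.98
tool_pos: [536.9, 230.5, 95.4]
tcp_rot: [-1.696, 1.566, 1.986]
contact_force: [-0.1, -0.0, -2.7]
grip_width: 32.1
```

```bash
python3 - <<'E'
from fit import *
o,p,R=pose(); print(p,R.round(3).tolist(),o['contact_force'])
from scipy.optimize import least_squares
vv,uu=np.mgrid[:420,:560]
c=cap('wrist'); save(c,'w4.png'); W=cloud(c);X,Y,Z=W[...,0],W[...,1],W[...,2]
for lo,hi,b,Rr in [(p[2]-55,p[2]-20,(235,330,190,262),28),(p[2]+29,p[2]+46,(250,312,240,340),16.5)]:
    q=(uu>b[0])&(uu<b[1])&(vv>b[2])&(vv<b[3])&(Z>lo)&(Z<hi); P=np.c_[X[q],Y[q]].astype(np.float32); H=cv2.convexHull(P)[:,0]
    s=least_squares(lambda k:np.hypot(H[:,0]-k[0],H[:,1]-k[1])-Rr,p[:2],loss='soft_l1',f_scale=.5)
    print(len(P),cv2.minEnclosingCircle(P),s.x.round(1),np.percentile(Z[q],[2,50,98]).round(1))
E
```

```text
[536.90809288 230.54217317  95.44781548] [[-0.002, 0.515, -0.857], [0.004, -0.857, -0.515], [-1.0, -0.004, -0.001]] [-0.05973439 -0.03264577 -2.69657009]
3695 ((540.9083251953125, 232.34390258789062), 38.410057067871094) [547.1 230.9] [41.2 71.  75.2]
2074 ((534.5516357421875, 229.96304321289062), 16.354700088500977) [534.4 229.9] [125.1 135.5 139.9]
```

>>> step_arm:
  targets:
    - [[0,-0.002,0,0],[0,-0.0035,0,0],[0,-0.0035,0,0],[0,-0.0035,0,0],[0,-0.0035,0,0]]

```text
time: 5.45
tool_pos: [535.1, 233.6, 95.4]
tcp_rot: [-1.685, 1.566, 1.997]
contact_force: [-0.0, 0.2, -2.8]
grip_width: 32.5
```

>>> step_arm:
  targets:
    - [[0,0,0,0],[0,0,0,0],[0,0,0,0],[0,0,0,0],[0,0,0,0]]

```text
time: 5.87
tool_pos: [535.1, 233.6, 95.4]
tcp_rot: [-1.685, 1.566, 1.997]
contact_force: [0.2, -0.1, -2.0]
grip_width: 32.2
```

>>> step_arm:
  targets:
    - [[0.004,0,0,0],[0.009,0,0,0],[0.013,0,0,0],[0.016,0,0,0],[0.016,0,0,0]]

```text
time: 6.28
tool_pos: [534.4, 233.5, 78.3]
tcp_rot: [-1.309, 1.566, 2.373]
contact_force: [-1.2, 0.8, -2.1]
grip_width: 32.5
```

>>> step_arm:
  targets:
    - [[0.002,0,0,0],[0.004,0,0,0],[0.006,0,0,0],[0.006,0,0,0],[0.006,0,0,0]]

```text
time: 6.7
tool_pos: [534.4, 233.5, 72.2]
tcp_rot: [-1.283, 1.566, 2.4]
contact_force: [-0.7, -1.0, -2.1]
grip_width: 32.4
```

>>> step_arm:
  targets:
    - [[0.001,0,0,0],[0.002,0,0,0],[0.003,0,0,0],[0.003,0,0,0],[0.003,0,0,0]]

```text
time: 7.12
tool_pos: [534.6, 233.5, 69.5]
tcp_rot: [-1.378, 1.566, 2.304]
contact_force: [-0.5, -0.2, 1.2]
grip_width: 32.3
```

Touchdown: the vertical force rose and z is 69.5, as predicted. I'll release, then rise.

>>> step_arm:
  targets:
    - [[0,0,0,0],[0,0,0,0],[0,0,0,0],[0,0,0,0],[0,0,0,0]]
  jaw: 0

```text
time: 7.53
tool_pos: [534.6, 233.5, 69.6]
tcp_rot: [-1.4, 1.566, 2.282]
contact_force: [0.9, -0.7, -0.3]
grip_width: 60.8
```

>>> step_arm:
  targets:
    - [[0,0,0,0],[0,0,0,0],[0,0,0,0],[0,0,0,0],[0,0,0,0]]

```text
time: 7.95
tool_pos: [534.6, 233.5, 69.5]
tcp_rot: [-1.373, 1.566, 2.309]
contact_force: [0.1, -0.5, -0.4]
grip_width: 90.5
```

>>> step_arm:
  targets:
    - [[-0.015,0,0,0],[-0.045,0,0,0],[-0.08,0,0,0],[-0.1,0,0,0],[-0.1,0,0,0]]

```text
time: 8.37
tool_pos: [537.4, 234.0, 174.8]
tcp_rot: [-2.868, 1.562, 0.815]
contact_force: [1.4, 0.3, 0.6]
grip_width: 91.8
```

>>> step_arm:
  targets:
    - [[0,0,0,0],[0,0,0,0],[0,0,0,0],[0,0,0,0],[0,0,0,0]]

```text
time: 8.78
tool_pos: [536.9, 233.8, 173.7]
tcp_rot: [-2.705, 1.564, 0.977]
contact_force: [-0.1, -0.1, 0.4]
grip_width: 91.8
```

```bash
python3 - <<'E'
from fit import *
o,p,R=pose(); print(o['time'],p,R.round(3).tolist(),o['grip_width'])
for n in ['wrist','side']:
    c=cap(n); save(c,n+'5.png'); np.savez('/tmp/'+n,**{k:c[k] for k in ['color','depth','f','cx','cy','R','t']})
a=cv2.imread('pics/wrist5.png');b=cv2.imread('pics/side5.png')[130:260,170:330]; b=cv2.resize(b,(240,195)); a=np.pad(a,((0,0),(0,240),(0,0))); a[:195,560:]=b; cv2.imwrite('pics/m5.png',a)
E
```

```text
8.7833 [536.94590317 233.81922678 173.68428748] [[0.004, 0.515, -0.857], [0.006, -0.857, -0.515], [-1.0, -0.003, -0.006]] 91.79011825183785
```

View pics/m5.png

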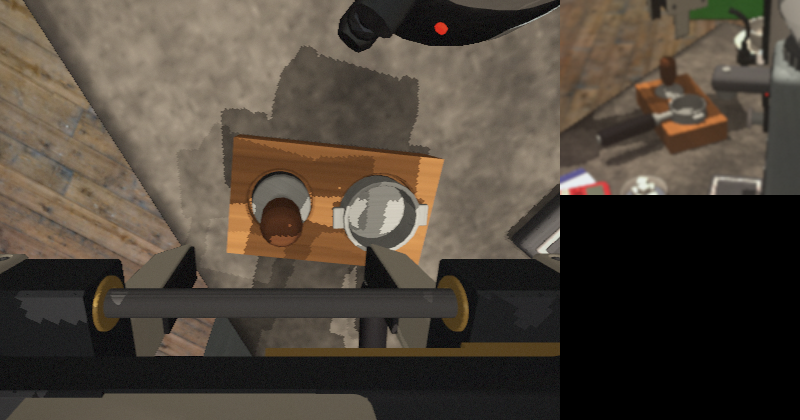

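The tamper stands upright in its recess (knob at (282,222), base in the hole), and the basket is at (381,213). Next I'll measure the tamper and the portafilter's current pose.

```bash
python3 - <<'E'
from fit import *
from scipy.optimize import least_squares
vv,uu=np.mgrid[:420,:560]
c,W=ld('wrist'); X,Y,Z=W[...,0],W[...,1],W[...,2]
def fit(q,Rr,x0,l):
    P=np.c_[X[q],Y[q]].astype(np.float32); H=cv2.convexHull(P)[:,0]
    s=least_squares(lambda k:np.hypot(H[:,0]-k[0],H[:,1]-k[1])-Rr,x0,loss='soft_l1',f_scale=.5)
    r=cv2.minEnclosingCircle(P);print(l,len(P),np.round(r[0],1),round(r[1],1),s.x.round(1),np.percentile(Z[q],[2,50,98]).round(1)); return s.x
box=lambda a,b,d,e:(uu>a)&(uu<b)&(vv>d)&(vv<e)
fit(box(255,310,190,255)&(Z>98)&(Z<120),16.5,[533,232],'knob')
k=fit(box(342,421,165,260)&(Z>58)&(Z<66),34,[573,150],'rim')
# lugs
# handle from top and side
for n in ['side','wrist']:
    c,W=ld(n); X,Y,Z=W[...,0],W[...,1],W[...,2]; hsv=cv2.cvtColor(c['color'],cv2.COLOR_RGB2HSV)
    m=(np.hypot(X-475,Y-90)<75)&(Z>50)&(Z<75)&(hsv[...,2]<100)
    _,l,s,_=cv2.connectedComponentsWithStats(m.astype(np.uint8)); i=1+np.argmax(s[1:,4]); m=l==i
    P=np.c_[X[m],Y[m]].astype(np.float32); print(n,len(P),cv2.minAreaRect(P),P.mean(0),np.percentile(Z[m],[50,95]), np.degrees(np.arctan2(*(k-P.mean(0))[::-1])))
E
```

```text
knob 1425 [532.9 231.5] 16.2 [532.5 231.2] [100.2 111.7 113.9]
rim 1071 [573.6 150.8] 35.3 [572.5 151. ] [58.2 62.1 63.7]
side 389 ((471.1315612792969, 82.95428466796875), (110.97863006591797, 26.875320434570312), 33.2855224609375) [470.8036   76.87249] [63.84668587 68.49180744] 36.10791592775739
wrist 801 ((470.6891784667969, 85.35736083984375), (42.972408294677734, 25.090063095092773), 33.611690521240234) [471.52448  88.90555] [64.54414904 66.31864125] 31.6095529446115
```

>>> step_arm:
  targets:
    - [[0,0.02,0.025,-0.5],[0,0.045,0.055,-1],[0,0.065,0.085,-2],[0,0.085,0.11,-2.5],[0,0.094,0.12,-2.5]]

```text
time: 9.3
tool_pos: [480.8, 88.8, 172.6]
tcp_rot: [-2.655, 1.565, 1.07]
contact_force: [-0.1, 0.1, 1.4]
grip_width: 91.5
```

>>> step_arm:
  targets:
    - [[0,0,0,0],[0,0,0,0],[0,0,0,0],[0,0,0,0],[0,0,0,0]]

```text
time: 9.72
tool_pos: [481.1, 89.7, 172.5]
tcp_rot: [-2.637, 1.565, 1.089]
contact_force: [0.2, -0.4, 0.1]
grip_width: 92.2
```

```bash
python3 - <<'E'
from fit import *
o,p,R=pose(); print(o['time'],p,R.round(4).tolist())
for n in ['side','top']:
    c=cap(n); W=cloud(c); X,Y,Z=W[...,0],W[...,1],W[...,2]-(-.8 if n=='top' else 2.1); hsv=cv2.cvtColor(c['color'],cv2.COLOR_RGB2HSV)
    m=(np.hypot(X-475,Y-88)<75)&(Z>50)&(Z<75)&(hsv[...,2]<90)
    P=np.c_[X[m],Y[m]].astype(np.float32); print(n,len(P),cv2.minAreaRect(P))
g=np.array([482.6,91.3])-p[:2]; print(g@R[:2,1],g@R[:2,2])
E
```

```text
9.7167 [481.06728269  89.7441839  172.47395914] [[0.0027, 0.552, -0.8339], [0.0051, -0.8339, -0.552], [-1.0, -0.0028, -0.005]]
side 367 ((480.1668395996094, 89.01402282714844), (131.258056640625, 26.159189224243164), 33.35407257080078)
top 15 ((447.72705078125, 70.08074188232422), (55.24077606201172, 11.444620132446289), 58.588897705078125)
-0.45131336304823616 -2.136810094271013
```

>>> step_arm:
  targets:
    - [[0.025,0,-0.002,0],[0.06,0,-0.002,0],[0.095,0,-0.002,0],[0.125,0,-0.002,0],[0.138,0,-0.002,0]]

```text
time: 10.23
tool_pos: [480.7, 91.7, 30.9]
tcp_rot: [-1.602, 1.565, 2.125]
contact_force: [-0.9, -0.8, -0.3]
grip_width: 92.3
```

>>> step_arm:
  targets:
    - [[0,0,0,0],[0,0,0,0],[0,0,0,0],[0,0,0,0],[0,0,0,0]]

```text
time: 10.65
tool_pos: [481.7, 91.9, 32.2]
tcp_rot: [-2.095, 1.566, 1.632]
contact_force: [0.5, 0.6, -0.8]
grip_width: 92.1
```

>>> step_arm:
  targets:
    - [[0,0,0,0],[0,0,0,0],[0,0,0,0],[0,0,0,0],[0,0,0,0]]
  jaw: 1

```text
time: 11.07
tool_pos: [481.7, 91.8, 32.3]
tcp_rot: [-2.132, 1.566, 1.595]
contact_force: [0.2, 0.2, -0.2]
grip_width: 63.0
```

>>> step_arm:
  targets:
    - [[0,0,0,0],[0,0,0,0],[0,0,0,0],[0,0,0,0],[0,0,0,0]]

```text
time: 11.48
tool_pos: [481.7, 91.8, 32.2]
tcp_rot: [-2.099, 1.566, 1.628]
contact_force: [-0.2, -0.5, 0.2]
grip_width: 29.8
```

>>> step_arm:
  targets:
    - [[0,0,0,0],[0,0,0,0],[0,0,0,0],[0,0,0,0],[0,0,0,0]]

```text
time: 11.9
tool_pos: [481.8, 91.7, 32.2]
tcp_rot: [-2.139, 1.566, 1.588]
contact_force: [0.4, -1.1, -0.6]
grip_width: 25.8
```

>>> step_arm:
  targets:
    - [[-0.004,0,0,0],[-0.01,0,0,0],[-0.018,0,0,0],[-0.026,0,0,0],[-0.03,0,0,0]]

```text
time: 12.32
tool_pos: [482.0, 91.8, 63.6]
tcp_rot: [-2.33, 1.566, 1.397]
contact_force: [1.4, -0.3, -3.8]
grip_width: 25.5
```

>>> step_arm:
  targets:
    - [[-0.01,0,0,0],[-0.02,0,0,0],[-0.03,0,0,0],[-0.04,0,0,0],[-0.04,0,0,0]]

```text
time: 12.73
tool_pos: [483.0, 91.8, 105.7]
tcp_rot: [-2.864, 1.564, 0.864]
contact_force: [1.0, 0.2, -2.8]
grip_width: 26.0
```

>>> step_arm:
  targets:
    - [[0,0,0,0],[0,0,0,0],[0,0,0,0],[0,0,0,0],[0,0,0,0]]

```text
time: 13.15
tool_pos: [482.7, 91.8, 105.3]
tcp_rot: [-2.746, 1.564, 0.982]
contact_force: [-0.3, 0.4, -3.1]
grip_width: 26.2
```

```bash
cat > pf.py <<'E'
from fit import *
from scipy.optimize import least_squares
# portafilter pose from the wrist view: rim plane + outer circle
def rim(c,p,R):
    W=cloud(c); hsv=cv2.cvtColor(c['color'],cv2.COLOR_RGB2HSV); W=(W-p)@R  # tool frame
    m=(np.abs(W[...,1])<36)&(W[...,2]<-60)&(W[...,2]>-160)&(W[...,0]>-50)&(W[...,0]<0)&(hsv[...,1]<70)
    return W,m
E
python3 - <<'E'
from pf import *
o,p,R=pose(); print(o['time'],p,R.round(4).tolist(),o['contact_force'],o['moment'],o['grip_width'])
for n in ['wrist','side']:
    c=cap(n); save(c,n+'6.png'); np.savez('/tmp/'+n,**{k:c[k] for k in ['color','depth','f','cx','cy','R','t']})
a=cv2.imread('pics/wrist6.png');b=cv2.imread('pics/side6.png')[130:260,170:330]; b=cv2.resize(b,(240,195)); a=np.pad(a,((0,0),(0,240),(0,0))); a[:195,560:]=b; cv2.imwrite('pics/m6.png',a)
c,_=ld('wrist'); W,m=rim(c,p,R); P=W[m]; print(len(P),np.percentile(P,[1,50,99],axis=0).round(1).tolist())
E
```

```text
13.15 [482.67543746  91.79187457 105.25722756] [[0.0035, 0.553, -0.8331], [0.0053, -0.8331, -0.553], [-1.0, -0.0024, -0.0059]] [-0.25076566  0.40161878 -3.12542929] [-0.15827758  0.16497596 -0.01353743] 26.173703382221806
6295 [[-23.2, -35.6, -121.3], [-19.1, -0.4, -96.7], [-0.7, 35.6, -61.0]]
```

View pics/m6.png

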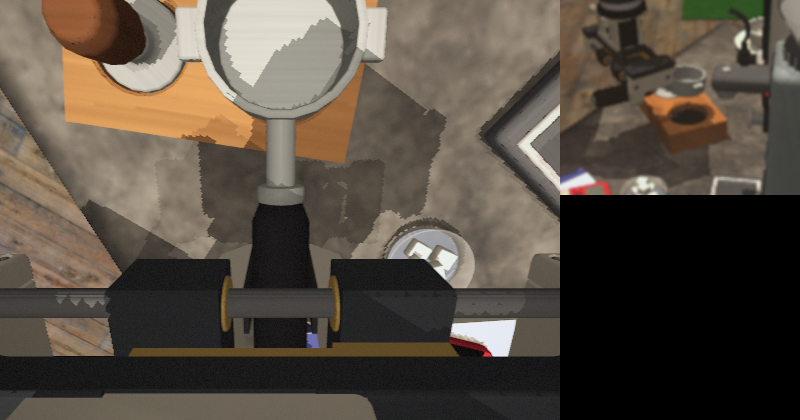

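Portafilter is held by the handle, clear of the station, and the tamper is still in its recess (knob at (95,25)). I'll check its tilt and offset in the tool frame.

```bash
cat >> pf.py <<'E'
def pfpose(c,p,R):
    W=(cloud(c)-p)@R; hsv=cv2.cvtColor(c['color'],cv2.COLOR_RGB2HSV)
    m=(np.abs(W[...,1])<50)&(W[...,2]<-55)&(W[...,2]>-165)&(W[...,0]>-55)&(W[...,0]<25)&(hsv[...,1]<70); P=W[m]
    # ring between r=30 and 34.2, height h(x)=a+b*z : grid over centre, RANSAC plane on high points
    def res(k):
        r=np.hypot(P[:,1]-k[0],P[:,2]-k[1]); s=(r>30.5)&(r<34); Q=P[s]
        return Q
    k=np.array([0,-108.])
    for _ in range(6):
        Q=res(k); A=np.c_[np.ones(len(Q)),Q[:,1]-k[0],Q[:,2]-k[1]]; w=np.ones(len(Q),bool)
        for _ in range(8):
            s=np.linalg.lstsq(A[w],Q[w,0],rcond=None)[0]; e=Q[:,0]-A@s; w=e<np.clip(np.median(np.abs(e[w]))*2,.8,4)
        a=np.c_[np.ones(len(P)),P[:,1]-k[0],P[:,2]-k[1]]@s; on=np.abs(P[:,0]-a)<1.5; B=P[on]; r=np.hypot(B[:,1]-k[0],B[:,2]-k[1]); B=B[(r>27)&(r<37)&(np.abs(B[:,1]-k[0])<30)]
        k=least_squares(lambda q:np.maximum(np.abs(np.hypot(B[:,1]-q[0],B[:,2]-q[1])-32)-1.6,0),k).x
    n=R@np.array([-1,s[1],s[2]]); n/=np.linalg.norm(n); t=np.array([s[0],k[0],k[1]]); print('N',len(B),'rim centre tool',t.round(1),'world',(p+R@t).round(1),'tilt deg',np.degrees(np.arccos(n[2])).round(2),'normal',n.round(3)); return p+R@t,n
    
E
python3 - <<'E'
from pf import *
o,p,R=pose(); c,_=ld('wrist'); pfpose(c,p,R)
c2,W=ld('side'); W=(W-p)@R; hsv=cv2.cvtColor(c2['color'],cv2.COLOR_RGB2HSV)
m=(np.abs(W[...,1])<38)&(W[...,2]<-65)&(W[...,2]>-150)&(W[...,0]>-50)&(W[...,0]<20); print('side',m.sum(),np.percentile(W[m],[2,50,98],axis=0).round(1).tolist())
for z in range(-150,-60,10):
    q=m&(W[...,2]>z)&(W[...,2]<z+10); 
    if q.any(): print(z,np.percentile(W[q][:,0],2).round(1),end='; ')
E
```

```text
N 2106 rim centre tool [ -19.6   -0.4 -108.8] world [573.2 152.1 125.7] tilt deg 4.53 normal [0.067 0.042 0.997]
side 416 [[-23.1, -31.8, -137.2], [-8.2, 9.0, -108.3], [7.5, 34.2, -73.0]]
-150 -17.5; -140 -20.4; -130 -20.3; -120 -20.8; -110 -22.2; -100 -22.5; -90 -24.2; -80 -24.8; -70 -14.0;
```

It's held, with a nose-down tilt of about 4.5° (limit 9°). I'll move gently and watch for creep.

>>> step_arm:
  targets:
    - [[-0.008,0,0,0],[-0.022,0,0,0],[-0.04,0,0,0],[-0.058,0,0,0],[-0.068,0,0,0]]

```text
time: 13.67
tool_pos: [483.3, 91.5, 175.8]
tcp_rot: [-3.049, 1.562, 0.679]
contact_force: [0.1, -0.1, -2.9]
grip_width: 26.0
```

>>> step_arm:
  targets:
    - [[0,0.006,0.005,3],[0,0.018,0.014,7],[0,0.031,0.024,12],[0,0.044,0.035,17],[0,0.054,0.043,20]]

```text
time: 14.08
tool_pos: [477.2, 21.7, 175.9]
tcp_rot: [-2.742, 1.562, 0.632]
contact_force: [0.1, 0.4, -2.9]
grip_width: 25.7
```

```bash
python3 - <<'E'
from pf import *
o,p,R=pose(); print(o['time'],p,R.round(4).tolist(),o['contact_force'],o['grip_width'])
c=cap('wrist'); pfpose(c,p,R)
g=np.array([471.6,-45.6])-p[:2]; print(g@R[:2,1],g@R[:2,2],np.degrees(np.arctan2(R[1,1],R[0,1]))+97)
E
```

```text
14.0833 [477.19178917  21.664287   175.94556437] [[0.007, 0.2303, -0.9731], [0.0051, -0.9731, -0.2303], [-1.0, -0.0034, -0.008]] [ 0.09791085  0.39848769 -2.9258964 ] 25.736240121473713
N 2105 rim centre tool [-1.960e+01 -1.000e-01 -1.086e+02] world [582.7  46.7 196.4] tilt deg 4.69 normal [0.08  0.016 0.997]
64.1677214906614 20.931072715348378 20.315634359389705
```

>>> step_arm:
  targets:
    - [[0,0.007,0.002,3],[0,0.02,0.007,7],[0,0.036,0.012,12],[0,0.053,0.018,17],[0,0.064,0.021,20.3]]

```text
time: 14.55
tool_pos: [471.1, -48.2, 176.1]
tcp_rot: [-2.539, 1.563, 0.473]
contact_force: [0.6, 1.0, -2.9]
grip_width: 26.0
```

>>> step_arm:
  targets:
    - [[0,0,0,0],[0,0,0,0],[0,0,0,0],[0,0,0,0],[0,0,0,0]]

```text
time: 14.97
tool_pos: [471.1, -47.5, 176.1]
tcp_rot: [-2.519, 1.563, 0.496]
contact_force: [-0.5, 0.2, -3.6]
grip_width: 25.8
```

```bash
python3 - <<'E'
from pf import *
o,p,R=pose(); print(o['time'],p,R.round(4).tolist(),o['contact_force'],o['grip_width'])
c=cap('wrist'); save(c,'wrist7.png'); np.savez('/tmp/wrist',**{k:c[k] for k in ['color','depth','f','cx','cy','R','t']})
w,n=pfpose(c,p,R); g=np.array([639.2,-66.2])-w[:2]; print('to chute axis tool y,z',g@R[:2,1],g@R[:2,2],np.degrees(np.arctan2(R[1,1],R[0,1]))+97)
c=cap('side'); save(c,'side7.png')
a=cv2.imread('pics/wrist7.png');b=cv2.imread('pics/side7.png')[110:290,200:400]; b=cv2.resize(b,(240,216)); a=np.pad(a,((0,0),(0,240),(0,0))); a[:216,560:]=b; cv2.imwrite('pics/m7.png',a)
E
```

```text
14.9667 [471.10282505 -47.48686338 176.12978639] [[0.007, -0.1268, -0.9919], [0.0038, -0.9919, 0.1268], [-1.0, -0.0046, -0.0064]] [-0.52125135  0.21185634 -3.64046041] 25.777494991682936
N 2096 rim centre tool [-1.950e+01  1.000e-01 -1.086e+02] world [578.6 -61.4 196.3] tilt deg 4.81 normal [ 0.082 -0.016  0.996]
to chute axis tool y,z -2.9130543329942564 -60.68436636846734 -0.28254512801220244
```

View pics/m7.png

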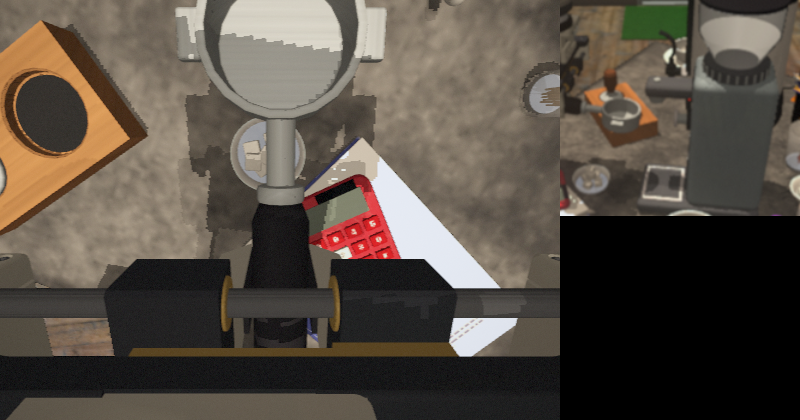

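Cup is aligned 60 mm short of the chute axis with a stable tilt. The side inset shows the rim below the chute housing. I'll advance until just before the button.

>>> step_arm:
  targets:
    - [[0,-0.001,-0.006,0],[0,-0.002,-0.018,0],[0,-0.003,-0.031,0],[0,-0.003,-0.042,0],[0,-0.003,-0.048,0]]

```text
time: 15.48
tool_pos: [520.7, -50.7, 176.4]
tcp_rot: [-2.59, 1.562, 0.424]
contact_force: [-0.6, -0.5, -3.2]
grip_width: 25.9
```

>>> step_arm:
  targets:
    - [[0,0,0,0],[0,0,0,0],[0,0,0,0],[0,0,0,0],[0,0,0,0]]

```text
time: 15.9
tool_pos: [520.3, -50.7, 176.5]
tcp_rot: [-2.582, 1.562, 0.432]
contact_force: [-0.4, 0.6, -2.2]
grip_width: 25.5
```

```bash
python3 - <<'E'
from pf import *
o,p,R=pose(); print(o['time'],p,R.round(4).tolist(),o['contact_force'],o['moment'],o['grip_width'])
c=cap('wrist'); w,n=pfpose(c,p,R); g=np.array([639.2,-66.2])-w[:2]; print('to chute axis tool y,z',g@R[:2,1],g@R[:2,2])
E
```

```text
15.9 [520.26312638 -50.66604753 176.46085192] [[0.0078, -0.1267, -0.9919], [0.0036, -0.9919, 0.1267], [-1.0, -0.0045, -0.0072]] [-0.39639951  0.55707529 -2.15009278] [ 0.09920976  0.31307754 -0.00616761] 25.45501024312065
N 2126 rim centre tool [ -19.4    0.  -108.5] world [627.7 -64.5 196.6] tilt deg 4.88 normal [ 0.084 -0.016  0.996]
to chute axis tool y,z 0.2051880585351514 -11.570227796343149
```

>>> step_arm:
  targets:
    - [[0,0,-0.002,0],[0,0,-0.004,0],[0,0,-0.006,0],[0,0,-0.006,0],[0,0,-0.006,0]]

```text
time: 16.37
tool_pos: [526.4, -51.5, 176.5]
tcp_rot: [-2.583, 1.562, 0.432]
contact_force: [-1.0, 0.2, -3.4]
grip_width: 25.8
```

>>> step_arm:
  targets:
    - [[0,0,-0.001,0],[0,0,-0.002,0],[0,0,-0.003,0],[0,0,-0.003,0],[0,0,-0.003,0]]

```text
time: 16.78
tool_pos: [529.4, -51.8, 176.4]
tcp_rot: [-2.581, 1.562, 0.434]
contact_force: [0.9, -0.7, -3.3]
grip_width: 25.8
```

>>> step_arm:
  targets:
    - [[0,0,-0.001,0],[0,0,-0.002,0],[0,0,-0.003,0],[0,0,-0.003,0],[0,0,-0.003,0]]

```text
time: 17.2
tool_pos: [532.2, -52.2, 176.4]
tcp_rot: [-2.548, 1.563, 0.467]
contact_force: [-2.1, 1.2, -1.7]
grip_width: 25.8
```

```bash
python3 - <<'E'
from pf import *
for i in range(3):
    o,p,R=pose(); c=cap('wrist'); print(o['time'],p.round(1),o['contact_force'].round(2),o['moment'].round(2))
w,n=pfpose(c,p,R); g=np.array([639.2,-66.2])-w[:2]; print('to chute axis tool y,z',g@R[:2,1],g@R[:2,2])
E
```

```text
17.2 [532.2 -52.2 176.4] [-2.12  1.17 -1.69] [0.04 0.48 0.03]
17.25 [532.2 -52.2 176.4] [-2.26  0.68 -2.38] [0.08 0.54 0.05]
17.3 [532.2 -52.2 176.4] [-2.08 -0.58 -1.96] [ 0.11  0.53 -0.03]
N 1886 rim centre tool [-1.950e+01  1.000e-01 -1.086e+02] world [639.8 -66.1 196.6] tilt deg 4.79 normal [ 0.082 -0.014  0.997]
to chute axis tool y,z 0.1904637748986198 0.5590547963700293
```

>>> step_arm:
  targets:
    - [[0,0,-0.001,0],[0,0,-0.002,0],[0,0,-0.003,0],[0,0,-0.003,0],[0,0,-0.003,0]]

```text
time: 17.77
tool_pos: [535.1, -52.6, 176.4]
tcp_rot: [-2.533, 1.563, 0.482]
contact_force: [-3.1, 0.6, -1.5]
grip_width: 25.6
```

>>> step_arm:
  targets:
    - [[0,0,0,0],[0,0,0,0],[0,0,0,0],[0,0,0,0],[0,0,0,0]]

```text
time: 18.18
tool_pos: [535.1, -52.5, 176.4]
tcp_rot: [-2.526, 1.563, 0.488]
contact_force: [-2.8, -0.0, -1.9]
grip_width: 25.8
```

```bash
python3 - <<'E'
from pf import *
F=[]
for i in range(6):
    o,p,R=pose(); c=cap('wrist'); F.append(o['contact_force'])
print(o['time'],p.round(1),np.mean(F,0).round(2),o['dq'].round(4),o['grip_width'])
w,n=pfpose(c,p,R); g=np.array([639.2,-66.2])-w[:2]; print('to chute axis tool y,z',g@R[:2,1],g@R[:2,2])
c=cap('side'); save(c,'side8.png'); t=cap('top'); save(t,'top8.png')
b=cv2.resize(cv2.imread('pics/side8.png')[110:310,170:400],(460,400),interpolation=cv2.INTER_CUBIC); a=cv2.resize(cv2.imread('pics/top8.png')[140:300,150:400],(340,218),interpolation=cv2.INTER_CUBIC)
z=np.zeros((400,800,3),np.uint8); z[:,:460]=b; z[:218,460:]=a; cv2.imwrite('pics/m8.png',z)
W=cloud(c);X,Y,Z=W[...,0],W[...,1],W[...,2]-2.1
m=(np.hypot(X-533,Y-232)<25)&(Z>90)&(Z<125);P=np.c_[X[m],Y[m]].astype(np.float32);print('knob',len(P),cv2.minEnclosingCircle(P),Z[m].max())
E
```

```text
18.4333 [535.1 -52.6 176.4] [-3.27  0.22 -2.43] [-0.002  -0.0015 -0.0005  0.0005 -0.0021  0.0002] 25.711429236038246
N 1754 rim centre tool [-1.950e+01  1.000e-01 -1.085e+02] world [642.6 -66.5 196.6] tilt deg 4.89 normal [ 0.084 -0.017  0.996]
to chute axis tool y,z 0.16934888778492085 3.4406567750289287
knob 10 ((543.4537963867188, 221.51113891601562), 4.642285346984863) 104.37962010912936
```

View pics/m8.png

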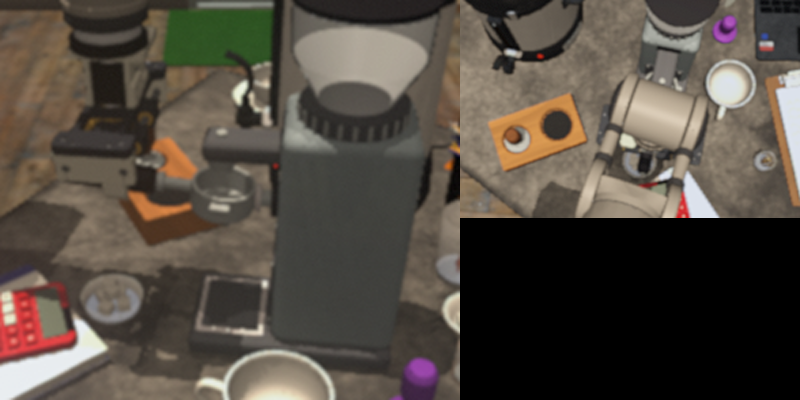

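The side view shows the basket under the chute at (222,195), pressed up to the column. The top view shows the tamper upright in its recess at (515,137), with the cup, dish and toothpicks where they were. I'm handing in.

```bash
python3 -c "
from plant import bot
print(bot.close_job()); o=bot.get_obs(); print(o['time'],o['tool_pos'],o['contact_force'])"
```

```text
the job is handed in; nothing more can be done
None
the job is handed in; nothing more can be done
```

I stood the tamper in its recess. The portafilter is held by its handle under the grinder's chute, pressing the start button, and I handed the job in at about 18.5 s of the allowed 58 s. The hand-in gives no verdict, so these are my own last checks:

| What | Measured | Limit |
|---|---|---|
| Rim centre from chute axis | about 3.4 mm past it, 0.2 mm sideways | 14 mm |
| Rim below chute mouth | about 18 mm | 7–40 mm |
| Handle off straight out | about 0.3° | 15° |
| Portafilter tilt | about 4.9° nose-down | 9° |
| Start button | about 5.5–6 mm in, inferred from about 3 N of push and the cup's position | at least 3 mm |
| Tamper from recess centre | about 2 mm, upright; measured just after release, only looked at since | 8 mm |
| Cup, sugar dish, toothpicks | look unmoved in the last pictures; not measured | 30 mm |

- **Tilt:** the handle slipped in the pads to 4.5° when I lifted it. The reading stayed at 4.5–4.9° after that, and about half a degree of it is the tool's own tilt. I could not level it, because the moves only turn the tool about its own axis.
- **Check that failed:** the final depth measurement of the tamper's knob from the side camera caught only 10 points because the gripper blocked the view, so I ignored it.
- **Check that disagreed:** two estimates of the recess centre differed by about 2 mm, and I aimed between them.

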